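# Post a slide cassette through the slot of the dark box

### The arm

A 7-joint arm with a two-finger parallel gripper is mounted at the origin on a cart in front of the work surface, level with it; the furniture and walls round the work are solid. World frame = base frame: x ahead of the robot, y to its left, z up, the work surface at z = 0. Lengths are in m, angles in rad, forces in N, time in s.
With the tool pointing down it reaches from about 0.4 to 0.85 m from the base axis. Payload 10.4 kg.
Tool frame: the origin (TCP) lies on the centre line of the jaws, within the pads' length; the fingertips stand 11 mm ahead of it and the grasp point (between the pads) lies 8 mm behind it (tip_reach is the distance from the TCP to the fingertips, in m); z points along the fingers, y is the line along which they close (so a half turn about z gives the same grasp; the last joint's range is limited). The gripper opens to 85 mm and grips with 20 to 120 N. Pads are 22 mm wide; open, the fingers measure 114 mm over their backs; the gripper's body (76 mm by 85 mm) begins 54 mm behind the grasp point. The pads swing forward as they close: fully open they stand 13 mm farther back than shut.
Start: joints at [1.169, 0.332, -0.065, 1.46, 0.022, 1.35, -0.088], TCP at [0.231, -0.581, 0.242] pointing down, gripper open.
Joint ranges: [-2.6, 2.6], [-0.5, 2.12], [-1.47, 1.34], [0.16, 2.42], [-1.27, 4.41], [0.06, 2.06], [-2.6, 2.6]. Speed limits (rad/s): [2.22, 2.22, 2.79, 2.79, 3.14, 3.14, 3.14].

### API

Orientations are given as a unit quaternion [x, y, z, w].
In Python, from workcell import get_obs, camera, hand_in, tip_reach gives the robot as it stands. The module is installed in compiled form; this text tells all that it offers.
- The arm moves only by the tool move_arm, never from a script. Its argument "plan" is a list of rows, each an object with "delta_pos": the shift along the tool's x, y, z in normalised numbers (1 is 100 cm), a list of three; "turn": the turn, a rotation vector about the tool's x, y, z in normalised numbers (1 is pi rad), a list of three; "fingers": the closure, from 0 (fully open) to 1 (shut). A call has 1 to 12 rows; each row is the pose to reach, as a shift and turn from the pose commanded when the call began, along the tool's axes at that moment; what a row does not reach only later rows make up. A row lasts 1/8 s, in which the tool goes at most 62.5 mm and 10.7 degrees, less where a joint would pass 70% of its speed; a pose out of reach is approached as far as the arm can. A call with a gripper value outside its range is refused whole. The fingers move at their own pace and stop on an object; "force" is the grip in N (left out, the last holds). Time passes only in rows, so rows that repeat a pose let the fingers close. It gives the time, the measured TCP pose, the force, the opening and the grip force at its end, in the units of the state.
- get_obs(): the state, without advancing time (a new reading comes with each control period).
- camera(name): name is "scene" or "top" or "wrist"; returns a dict with "color" (480x640x3 uint8, red, green, blue), "range_z" (480x640 float32, m along the optical axis (not along the pixel's ray), 0 where there is no reading), "fx", "fy", "cx", "cy" (pixels), "R" (3x3) and "t" (3): a world point X has camera coordinates R X + t; the wrist camera has in their place "tool_from_camera" (4x4, takes a point from camera to tool coordinates, whose origin is the TCP and whose axes are the flange's). Camera axes: x right, y down, z forward; pixel columns grow to the right and rows downward; lengths in m; the calibration is good to about 2 mm. A picture is of the moment at which its call begins: read the wrist's pose just before it.
- hand_in(): hands the job in; it is judged then, once.
The state is a dict: "clock": time; "joint_pos": joint angles; "joint_velocities": joint speeds; "tau": joint torques, N m; "position": TCP position; "ee_rot": TCP orientation; "ft_force": force on the tool from outside, world axes, zero at the start; "torque": the same for the moment, N m; "grip_width": opening from 0.0 (shut) to 1.0 (fully open); "grasp_force": force on a finger pad.
Only numpy, scipy, OpenCV 4.12 (cv2) and the standard library are available. Lean on these libraries where they do the work, as an engineer would, in place of code of your own. Each camera call takes 0.05 s, during which the arm holds its last target. There are 200 camera calls.

### The job

Take the wide slide cassette out of its rack and post it, rounded foot first, through the slot in the top of the dark box, pushing it past the sprung flap so that it drops right inside and the flap shuts behind it. The slot plate is screwed on by hand and sits a little differently each time, so feel gently for the slot and never force the cassette. Leave the narrow cassette in the rack and the other things on the bench where they are.

Things in the scene. Friction and masses are not known exactly. Their poses are not given: they have to be found in the camera images.
- cassette_wide: The cassette to post: flat aluminium slide case, 62 mm wide, 8 thick, 90 high, about 0.15 kg, upright in one of the rack's two bays; the lower corners are rounded (radius 6 mm), the foot otherwise flat. Origin: centre of the foot's underside; x = thickness, y = width, z = up to the top edge. Its broad faces are free from 16 mm above the foot up: pinch it there, across the 8 mm.
- cassette_narrow: A like cassette, but 46 mm wide (8 mm thick, 90 mm high), in the other bay of the rack; it stays there. Origin and axes as for the wide one.
- rack: Grey rack fixed to the bench, 112 (x) by 88 mm (y), base 6 mm thick. Two bays, centres at x = -34 and +34 mm, each 11.5 mm (x) by 66 mm (y) inside, walls up to 22 mm above the bench. Which bay holds which cassette varies. Origin: centre of the underside, z up.
- dark_box: Grey metal drop box fixed to the bench, hollow, 120 mm (x) by 150 mm (y), 140 mm high; its front door (-x side) stays shut. On its roof lies an aluminium slot plate, 84 by 110 mm, 4 mm thick, upper face 144 mm above the origin. Origin: centre of the underside, z up.
- slot_stop (a point): Centre of the slot's mouth, at the plate's upper face, if the plate were pushed to the -x end of its travel; axes as the box. The plate is clamped by screws in oblong holes: its slot really lies 2 to 17 mm from here towards the box's +x, not measured, firm under a light push; along y and in yaw it is true. The slot is 9.5 mm wide (x), 66 mm long (y), square-edged, 10 mm deep with its lips.
- flap (a joint): Sprung steel flap, 30 mm long, closing the slot from below; hinged along the slot's -x side 10 mm below the plate's face. 0 = shut (rad), grows as it swings down, 1.5 at most. The foot must push with some 3 to 5 N to start it, less later; from 42 mm below the plate's face on, the flap only rubs the cassette, which drops by its own weight when let go, and the flap springs shut.
- timer: Bystander: bench timer, 62 x 62 x 19 mm; origin at the centre of its underside.
- pen: Bystander: marker pen lying down, 17 x 135 x 16 mm; origin at the centre of its underside.
- dish: Bystander: culture dish with lid, 57 mm across, 16 mm high; origin at the centre of its underside.
- tape_roll: Bystander: roll of tape lying flat, 100 mm across, 25 mm high; origin at the centre of its underside.
- tweezers: Bystander: tweezers lying flat, 12 x 118 x 9 mm; origin at the centre of its underside.

How it is judged:
On the way, in this order (a step that is already met when the one before it is completed fails the run):
1. the wide cassette is lifted clear of the rack, at least 40 mm up (z of cassette_wide in the frame of rack above 0.046 m), for 0.2 s.
2. its foot is pushed through the slot, upright, at least 30 mm below the plate's face, with the flap swung open (z of cassette_wide in the frame of dark_box below 0.114 m and horizontal distance between cassette_wide and dark_box below 0.015 m and angle between cassette_wide's own z axis and vertical below 0.2 rad and value of joint flap above 0.7 rad), for 0.05 s.
At the end, for the whole second after the job is handed in: The wide cassette lies or leans at rest wholly inside the dark box (its foot within the walls and less than 90 mm above the box's underside) and the flap is shut behind it (less than 0.1 rad open) (z of cassette_wide in the frame of dark_box between 0 and 0.09 m and x of cassette_wide in the frame of dark_box between -0.06 and 0.06 m and y of cassette_wide in the frame of dark_box between -0.075 and 0.075 m and value of joint flap below 0.1 rad and linear speed of cassette_wide below 0.02 m/s); the robot touches nothing.
It fails at once if the cassette is forced: pressed on the box, its slot plate or flap with more than 40 N while its foot is less than 60 mm below the plate's face (contact force between cassette_wide and dark_box above 40 N and z of cassette_wide in the frame of dark_box above 0.084 m).
It fails at once if the robot leans on the dark box with more than 40 N (contact force between the arm and dark_box above 40 N).
It fails at once if the narrow cassette is moved more than 20 mm or tipped (distance of cassette_narrow from where it was at the start of the episode above 0.02 m or angle between cassette_narrow's own z axis and vertical above 0.35 rad).
It fails at once if a bystander is pushed more than 30 mm (distance of any of timer, pen, dish, tape_roll, tweezers from where it was at the start of the episode above 0.03 m).
It also fails if it takes over 67 s, if anything falls off the work surface, if the arm or the gripper's body presses on something with over 40 N, if the wrist force passes 120 N, or if a joint passes its speed limit or range.

## Working session

There is one attempt and no reset: what is moved stays moved. The work goes in short steps, Python scripts to look and compute and a tool call to move; the robot and the scene stay as the last step left them, time stands still between calls to the robot, and variables do not carry over. Pictures are saved under pics/ and viewed, at most 10 in all, crops included, and the job is handed in when it is done.

Besides the shell and the picture viewer there is one more tool, called as name(argument=value, ...), one argument or row to a line, values as JSON. move_arm: Moves the arm, as the interface text tells. Its arguments: {"type":"object","properties":{"plan":{"type":"array","items":{"type":"object","properties":{"delta_pos":{"type":"array","items":{"type":"number"}},"turn":{"type":"array","items":{"type":"number"}},"fingers":{"type":"number"}}}},"force":{"type":"number"}},"required":["plan"]}

```bash
mkdir -p pics; python3 - <<'E'
from workcell import *
import cv2,numpy as np
o=get_obs();print({k:np.round(v,3).tolist() for k,v in o.items()}, tip_reach)
for n in("top","scene"):
    c=camera(n);np.savez(f"{n}0.npz",**c);cv2.imwrite(f"pics/{n}0.png",c["color"][:,:,::-1])
    print(n,c["fx"],c["R"],c["t"],-c["R"].T@c["t"])
E
```

```text
{'clock': 0.0, 'joint_pos': [1.169, 0.333, -0.065, 1.461, 0.022, 1.35, -0.089], 'joint_velocities': [-0.001, -0.003, 0.001, -0.0, -0.001, 0.0, 0.0], 'tau': [-0.0, -62.544, 0.049, -39.161, 0.016, 0.01, 0.0], 'position': [0.231, -0.58, 0.241], 'ee_rot': [0.982, 0.188, -0.0, -0.001], 'ft_force': [-0.569, -0.12, 0.458], 'torque': [-0.034, -0.007, -0.039], 'grasp_force': 0.0, 'grip_width': 1.0} 0.011
top 534.1746146614581 [[ 0.0198787  -0.99979549  0.00371585]
 [-0.99576662 -0.02013192 -0.08968579]
 [ 0.08974225 -0.00191728 -0.99596318]] [0.12409782 0.54187289 1.56723491] [0.39646484 0.13798622 1.60904543]
scene 443.3576798390986 [[-0.67708636 -0.73552894  0.0234785 ]
 [-0.36226681  0.30537212 -0.88063081]
 [ 0.64055977 -0.60476859 -0.47322102]] [0.47631955 0.24134129 0.77392835] [-0.08580795  0.74469547  0.56758847]
```

View pics/top0.png

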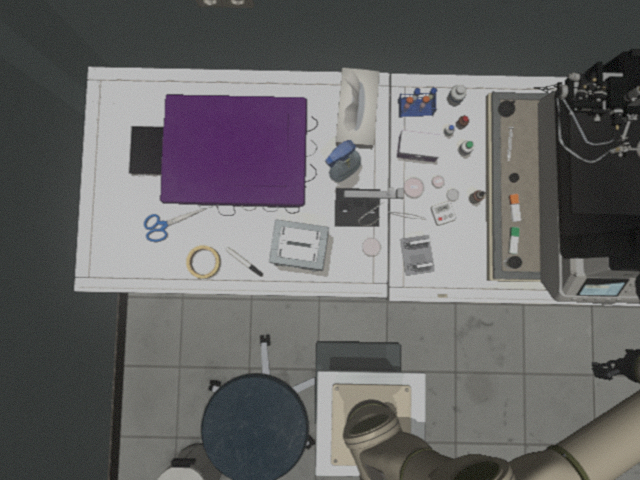

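View pics/scene0.png

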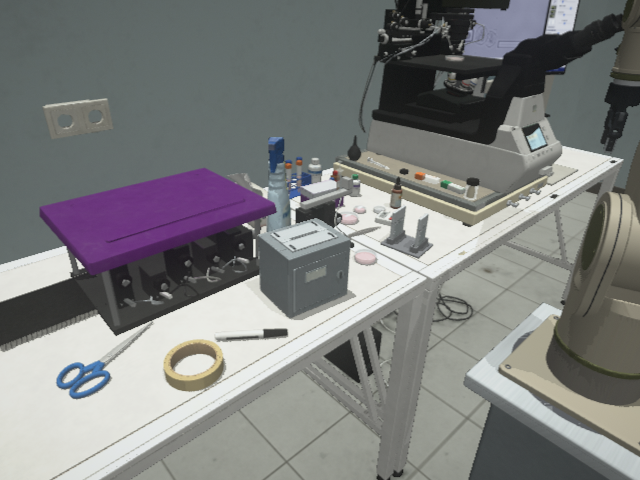

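The top view shows the box with its slot at about (299,243) px. The rack is at (417,256), with cassettes at (417,240) and (420,268). The scene view shows the box at (305,262) and the cassettes at (397,222) and (421,231). I'll zoom in next.

```bash
cat > h.py <<'E'
import numpy as np,cv2
def load(n): return dict(np.load(n))
def ray(c,u,v):
    d=np.array([(u-c["cx"])/c["fx"],(v-c["cy"])/c["fy"],1.]);R=c["R"]
    return -R.T@c["t"], R.T@d
def onz(c,u,v,z):
    o,d=ray(c,u,v);return o+d*(z-o[2])/d[2]
def cloud(c):
    v,u=np.mgrid[:480,:640];z=c["range_z"]
    P=np.stack([(u-c["cx"])/c["fx"]*z,(v-c["cy"])/c["fy"]*z,z],-1)
    return (P-c["t"])@c["R"]
E
python3 - <<'E'
from h import *
t=load("top0.npz");s=load("scene0.npz")
a=cv2.resize(t["color"][215:280,260:450],None,fx=4,fy=4,interpolation=cv2.INTER_CUBIC)
b=cv2.resize(s["color"][195:285,250:450],None,fx=3.8,fy=3.6,interpolation=cv2.INTER_CUBIC)
b=b[:340,:760];cv2.imwrite("pics/z1.png",np.vstack([a[:260,:760],b])[:,:,::-1])
for n,u,v,z in[("box c",299,245,.144),("rack c",417,256,.022),("cA",417,240,.096),("cB",420,268,.096)]:
    print(n,onz(t,u,v,z),cloud(t)[v,u])
W=cloud(t)
# box roof / plate heights
m=(W[...,2]>.1)&(W[...,2]<.2);m[:215]=0;m[280:]=0;m[:,:260]=0;m[:,340:]=0
p=W[m];print(len(p),np.percentile(p,[1,50,99],axis=0))
m=(W[...,2]>.07)&(W[...,2]<.13);m[:225]=0;m[280:]=0;m[:,:400]=0;m[:,440:]=0
for lab in range(1,4):
    n,L=cv2.connectedComponents(m.astype(np.uint8))
    if lab<n:
        p=W[L==lab];print(len(p),p.min(0),p.max(0),p.mean(0))
E
```

```text
box c [0.50849529 0.21451736 0.144     ] [0.50921316 0.21500775 0.13461229]
rack c [ 0.49208261 -0.13095705  0.022     ] [ 4.93416356e-01 -1.34708474e-01 -1.37299986e-04]
cA [ 0.53319663 -0.11819232  0.096     ] [ 0.54144623 -0.13364865  0.00471162]
cB [ 0.45377555 -0.12708306  0.096     ] [ 0.45634794 -0.1389807   0.02808692]
2403 [[0.44670098 0.14299314 0.11369838]
 [0.50951477 0.21764986 0.14145658]
 [0.57226123 0.29265135 0.15106479]]
72 [ 0.52118022 -0.15562889  0.07726084] [ 0.53668635 -0.09482101  0.10350732] [ 0.5290074  -0.1246781   0.09449911]
52 [ 0.45630248 -0.16116006  0.07701549] [ 0.4686125  -0.11499144  0.10487709] [ 0.46241513 -0.13635395  0.0941577 ]
```

View pics/z1.png

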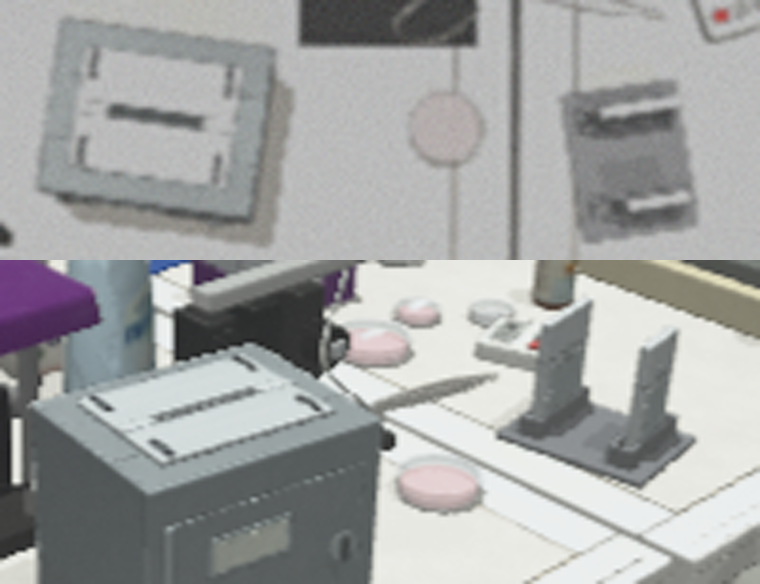

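The wide cassette (62 mm) is the one in the far bay, near (0.529, -0.125). The narrow one is near (0.462, -0.136). Next I'll bring the wrist camera over the rack, going around the microscope.

The rows are not in the units I measure in: turns go in shares of pi rad. I convert before sending: -1.36 rad / 3.1416 = -0.4329.

move_arm(
  plan=[
    {"delta_pos": [0.04,-0.034,-0.04],"turn": [0,0,-0.0477],"fingers": 0},
    {"delta_pos": [0.08,-0.07,-0.08],"turn": [0,0,-0.0955],"fingers": 0.4},
    {"delta_pos": [0.12,-0.1,-0.12],"turn": [0,0,-0.1432],"fingers": 0.4},
    {"delta_pos": [0.16,-0.135,-0.16],"turn": [0,0,-0.191],"fingers": 0.4},
    {"delta_pos": [0.2,-0.17,-0.16],"turn": [0,0,-0.2387],"fingers": 0.4},
    {"delta_pos": [0.24,-0.2,-0.15],"turn": [0,0,-0.2865],"fingers": 0.4},
    {"delta_pos": [0.28,-0.24,-0.14],"turn": [0,0,-0.3342],"fingers": 0.4},
    {"delta_pos": [0.32,-0.28,-0.13],"turn": [0,0,-0.382],"fingers": 0.4},
    {"delta_pos": [0.36,-0.31,-0.12],"turn": [0,0,-0.4329],"fingers": 0.4},
    {"delta_pos": [0.393,-0.339,-0.12],"turn": [0,0,-0.4329],"fingers": 0.4},
    {"delta_pos": [0.393,-0.339,-0.12],"turn": [0,0,-0.4329],"fingers": 0.4},
    {"delta_pos": [0.393,-0.339,-0.12],"turn": [0,0,-0.4329],"fingers": 0.4},
  ],
)

```text
clock: 1.6
position: [0.4706, -0.1211, 0.3621]
ee_rot: [0.646, 0.764, -0.0, -0.0]
ft_force: [0.3, -0.6, 0.3]
grip_width: 0.598
grasp_force: 0.0
```

```bash
cat >> h.py <<'E'
from scipy.spatial.transform import Rotation as Ro
def wrist(name):
    from workcell import get_obs,camera
    o=get_obs();c=camera("wrist")
    T=np.eye(4);T[:3,:3]=Ro.from_quat(o["ee_rot"]).as_matrix();T[:3,3]=o["position"]
    M=T@c["tool_from_camera"];c["R"]=M[:3,:3].T;c["t"]=-M[:3,:3].T@M[:3,3]
    np.savez(name+".npz",**c);cv2.imwrite(f"pics/{name}.png",c["color"][:,:,::-1]);return o,c
E
python3 - <<'E'
from h import *
o,c=wrist("w1");print(o["position"],o["ee_rot"],o["clock"],o["ft_force"],c["fx"],c["tool_from_camera"],-c["R"].T@c["t"])
E
```

```text
[ 0.47061692 -0.12108274  0.36205893] [ 6.45530940e-01  7.63734050e-01 -2.83212649e-04 -1.63820923e-04] 1.6 [ 0.25820316 -0.60916115  0.3132406 ] 364.0976657256458 [[ 1.03753819e-03 -9.58410415e-01 -2.85391661e-01  7.31283168e-02]
 [ 9.99998253e-01  5.50645142e-04  1.78629025e-03 -4.73824145e-04]
 [-1.55484965e-03 -2.85393016e-01  9.58409312e-01 -1.30886419e-01]
 [ 0.00000000e+00  0.00000000e+00  0.00000000e+00  1.00000000e+00]] [ 0.45804864 -0.04902616  0.49293719]
```

View pics/w1.png

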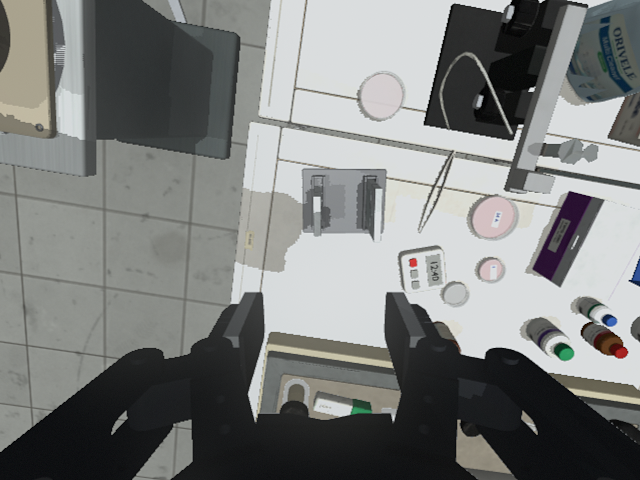

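The wrist view shows the rack at about (344,200), aligned with the image axes. The narrow cassette's top is near (317,215) and the wide one's near (377,210). I'll take a second, closer view.

move_arm(
  plan=[
    {"delta_pos": [-0.02,0.013,0.055],"turn": [0,0,0],"fingers": 0.4},
    {"delta_pos": [-0.035,0.025,0.11],"turn": [0,0,0],"fingers": 0.4},
    {"delta_pos": [-0.035,0.025,0.11],"turn": [0,0,0],"fingers": 0.4},
    {"delta_pos": [-0.035,0.025,0.11],"turn": [0,0,0],"fingers": 0.4},
  ],
)

```text
clock: 2.15
position: [0.5016, -0.1511, 0.254]
ee_rot: [0.646, 0.764, 0.0, 0.001]
ft_force: [-1.4, 0.6, 0.8]
grip_width: 0.6
grasp_force: 0.0
```

```bash
python3 - <<'E'
from h import *
o,c=wrist("w2");print(o["position"],o["ee_rot"],o["clock"],-c["R"].T@c["t"])
for n,(a,b,d,e) in {"w1":(150,250,280,410),"w2":(60,420,150,560)}.items():
    c=load(n+".npz");W=cloud(c);m=(W[...,2]>.085)&(W[...,2]<.105)&(abs(W[...,0]-.5)<.07)&(abs(W[...,1]+.13)<.07)
    k,L,st,ce=cv2.connectedComponentsWithStats(m.astype(np.uint8))
    for i in range(1,k):
        if st[i,4]<60: continue
        q=np.argwhere(L==i)[:,::-1].astype(np.float32);r=cv2.minAreaRect(q)
        bx=cv2.boxPoints(r);w=np.array([onz(c,u,v,.096) for u,v in bx])
        print(n,st[i],np.round(bx).tolist(),"z",np.median(W[L==i][:,2]),"\n",w.round(4).tolist(),w.mean(0))
c=load("w2.npz");im=c["color"][:, :,::-1]
cv2.imwrite("pics/w2c.png",im[60:420,200:560])
E
```

```text
[ 0.50164748 -0.15108948  0.25402479] [6.45614258e-01 7.63663309e-01 3.31298552e-04 6.85875116e-04] 2.15 [ 0.48881968 -0.07900952  0.38486616]
w1 [372 187  10  56 457] [[371.0, 242.0], [373.0, 187.0], [382.0, 187.0], [380.0, 242.0]] z 0.09522159988962291 
 [[0.5316, -0.1573, 0.096], [0.5207, -0.0956, 0.096], [0.5298, -0.0943, 0.096], [0.5411, -0.156, 0.096]] [ 0.5307982  -0.12582004  0.096     ]
w1 [313 195   8  42 302] [[313.0, 195.0], [320.0, 195.0], [320.0, 236.0], [313.0, 236.0]] z 0.09519105634776229 
 [[0.4575, -0.1154, 0.096], [0.4651, -0.1141, 0.096], [0.4727, -0.1602, 0.096], [0.4649, -0.1615, 0.096]] [ 0.46506229 -0.13780426  0.096     ]
w2 [359 163  13  77 845] [[358.0, 239.0], [360.0, 163.0], [372.0, 163.0], [370.0, 239.0]] z 0.09524012059313795 
 [[0.5319, -0.1572, 0.096], [0.5213, -0.0963, 0.096], [0.5299, -0.0951, 0.096], [0.541, -0.1559, 0.096]] [ 0.53104529 -0.12611274  0.096     ]
w2 [275 174  14  58 635] [[275.0, 174.0], [286.0, 174.0], [289.0, 231.0], [278.0, 231.0]] z 0.09508952555898488 
 [[0.4569, -0.1161, 0.096], [0.4654, -0.1142, 0.096], [0.4742, -0.1599, 0.096], [0.4653, -0.1619, 0.096]] [ 0.46545076 -0.13801137  0.096     ]
```

View pics/w2.png

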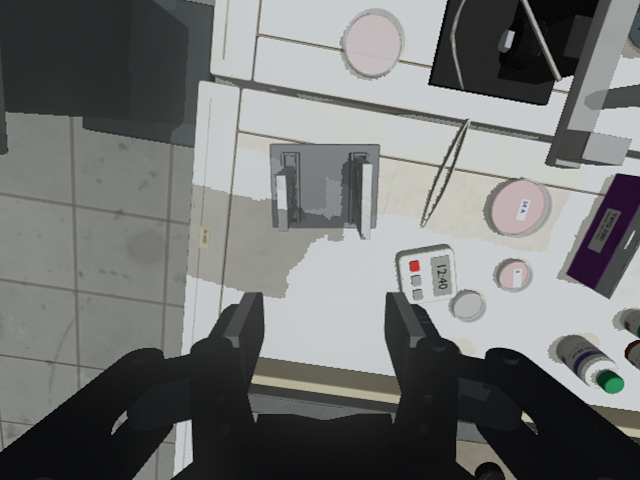

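Both views agree. The wide cassette's top is at z=0.096 and its centre at (0.531,-0.126), with a yaw of 0.178. I'll look at the box before grasping.

In the tool's units: 0.34 rad / 3.1416 = 0.1082.

move_arm(
  plan=[
    {"delta_pos": [0.05,0.01,-0.03],"turn": [0,0,0.0191],"fingers": 0.4},
    {"delta_pos": [0.1,0.02,-0.06],"turn": [0,0,0.0382],"fingers": 0.4},
    {"delta_pos": [0.15,0.03,-0.08],"turn": [0,0,0.0637],"fingers": 0.4},
    {"delta_pos": [0.21,0.04,-0.08],"turn": [0,0,0.0859],"fingers": 0.4},
    {"delta_pos": [0.26,0.05,-0.08],"turn": [0,0,0.1082],"fingers": 0.4},
    {"delta_pos": [0.314,0.061,-0.08],"turn": [0,0,0.1082],"fingers": 0.4},
    {"delta_pos": [0.314,0.061,-0.08],"turn": [0,0,0.1082],"fingers": 0.4},
    {"delta_pos": [0.314,0.061,-0.08],"turn": [0,0,0.1082],"fingers": 0.4},
    {"delta_pos": [0.314,0.061,-0.08],"turn": [0,0,0.1082],"fingers": 0.4},
  ],
)

```text
clock: 3.32
position: [0.5095, 0.1677, 0.3331]
ee_rot: [0.766, 0.643, 0.0, 0.001]
ft_force: [0.1, -0.6, 0.2]
grip_width: 0.597
grasp_force: 0.0
```

```bash
python3 - <<'E'
from h import *
o,c=wrist("b1");print(o["position"],o["ee_rot"],o["clock"],-c["R"].T@c["t"])
E
```

```text
[0.5094698  0.1677396  0.33314783] [7.65952037e-01 6.42897224e-01 3.63907922e-04 7.09816868e-04] 3.325 [0.52129428 0.23976403 0.46400848]
```

View pics/b1.png

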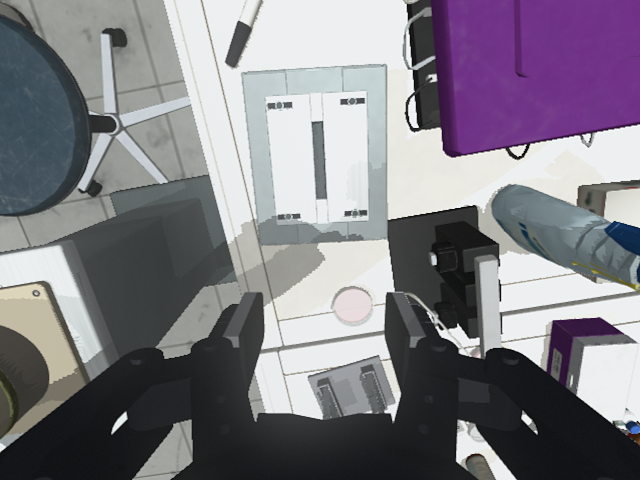

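The box roof spans about (243..387, 66..243) px. The plate is bright, and the dark slot is centred near (319,160).

```bash
cat >> h.py <<'E'
def slot(c,lo,hi,z=.144):
    # lo,hi: (u,v) window inside plate
    g=cv2.cvtColor(c["color"],cv2.COLOR_RGB2GRAY)
    k=g[lo[1]:hi[1],lo[0]:hi[0]];m=(k<170).astype(np.uint8)
    n,L,st,ce=cv2.connectedComponentsWithStats(m);i=1+st[1:,4].argmax()
    q=np.argwhere(L==i)[:,::-1].astype(np.float32)+np.float32(lo)
    bx=cv2.boxPoints(cv2.minAreaRect(q));
    # pixel-extents: outer half pixel each side
    cen=q.mean(0);w=np.array([onz(c,u,v,z) for u,v in bx])
    return bx,w,cen,onz(c,*cen,z)
def roof(c,zlo=.125,zhi=.142,ref=(.51,.21)):
    W=cloud(c);m=(W[...,2]>.13)&(W[...,2]<.155)&(np.hypot(W[...,0]-ref[0],W[...,1]-ref[1])<.12)
    p=W[m];r=cv2.minAreaRect(p[:,:2].astype(np.float32));return r,np.percentile(p[:,2],[5,50,95])
E
python3 - <<'E'
from h import *
c=load("b1.npz")
g=cv2.cvtColor(c["color"],cv2.COLOR_RGB2GRAY);print(g[160,300:340],g[112:125,319],g[192:210,319])
print(slot(c,(300,115),(340,205)));print(roof(c))
W=cloud(c);print(W[160,[280,290,300,340,350,360],2],W[160,250,2],W[160,312:328,2])
# wide bounds of plate
m=((g>235)&(abs(W[...,2]-.144)<.006)).astype(np.uint8);p=W[m>0];p=p[np.hypot(p[:,0]-.51,p[:,1]-.21)<.08]
print(cv2.minAreaRect(p[:,:2].astype(np.float32)))
E
```

```text
[238 238 238 238 238 239 238 238 239 238 238 240 241 195 109 110 119 122
 120 122 121 121 121 115  90 198 243 241 239 239 239 239 239 239 239 239
 239 239 239 239] [239 239 238 239 239 239 239 242 235 131  86 112 124] [115 115 114 116 114 109 121 182 244 239 238 238 238 238 238 238 238 238]
(array([[310.95383 , 121.248985],
       [322.63266 , 120.5303  ],
       [327.39474 , 197.91415 ],
       [315.7159  , 198.63284 ]], dtype=float32), array([[0.51317173, 0.25065223, 0.144     ],
       [0.52287667, 0.24953373, 0.144     ],
       [0.515747  , 0.18470837, 0.144     ],
       [0.50544523, 0.18586498, 0.144     ]]), array([318.97678, 159.29152], dtype=float32), array([0.51429719, 0.21892016, 0.144     ]))
(((0.5378018617630005, 0.2143707126379013), (0.15043479204177856, 0.17026568949222565), 83.19782257080078), array([0.13787975, 0.14088961, 0.1443241 ]))
[0.14337563 0.14362024 0.14381652 0.14323541 0.14330747 0.1435366 ] 0.13889483354700774 [0.14306273 0.14130182 0.46400848 0.13239992 0.13309106 0.1324006
 0.13368898 0.13252113 0.13235934 0.13278391 0.13292743 0.1324259
 0.46400848 0.14395864 0.14317128 0.14318608]
((0.5141582489013672, 0.21757954359054565), (0.10901995748281479, 0.08183476328849792), 83.08617401123047)
```

move_arm(
  plan=[
    {"delta_pos": [0.015,0.02,0.03],"turn": [0,0,0],"fingers": 0.4},
    {"delta_pos": [0.02,0.03,0.07],"turn": [0,0,0],"fingers": 0.4},
    {"delta_pos": [0.02,0.03,0.07],"turn": [0,0,0],"fingers": 0.4},
    {"delta_pos": [0.02,0.03,0.07],"turn": [0,0,0],"fingers": 0.4},
  ],
)

```text
clock: 3.88
position: [0.5423, 0.1833, 0.264]
ee_rot: [0.765, 0.644, 0.001, 0.0]
ft_force: [-0.5, 0.3, -0.0]
grip_width: 0.599
grasp_force: 0.0
```

```bash
python3 - <<'E'
from h import *
o,c=wrist("b2");print(o["position"],o["ee_rot"],o["clock"])
p=onz(load("b1.npz"),319,160,.144);q=c["R"]@p+c["t"];u,v=(c["fx"]*q[:2]/q[2]+[c["cx"],c["cy"]]).astype(int);print(u,v)
print(slot(c,(u-24,v-60),(u+24,v+60)));print(roof(c))
E
```

```text
[0.54225131 0.18334959 0.26397509] [7.65442932e-01 6.43503437e-01 5.81787186e-04 3.24365515e-04] 3.875
275 198
(array([[261.84314, 151.38199],
       [285.04913, 149.66302],
       [293.     , 257.     ],
       [269.794  , 258.71896]], dtype=float32), array([[0.51170486, 0.2507831 , 0.144     ],
       [0.52723085, 0.2492237 , 0.144     ],
       [0.51770782, 0.17390174, 0.144     ],
       [0.50079215, 0.17550674, 0.144     ]]), array([276.4244 , 203.81233], dtype=float32), array([0.51395114, 0.21433293, 0.144     ]))
(((0.5384859442710876, 0.2143675684928894), (0.14987623691558838, 0.17112426459789276), 83.01836395263672), array([0.13797026, 0.14083109, 0.14419499]))
```

```bash
cat >> h.py <<'E'
def edges(c,u0,rows,z=.144,half=18):
    g=cv2.GaussianBlur(cv2.cvtColor(c["color"],cv2.COLOR_RGB2GRAY),(1,3),0).astype(float);out=[]
    for v in rows:
        s=g[v,u0-half:u0+half+1];d=np.diff(s);i=d[:].argmin();j=d.argmax()
        a=[]
        for k,sg in((i,-1),(j,1)):
            w=np.clip(sg*d[max(k-2,0):k+3],0,None);a.append(u0-half+.5+(w*np.arange(max(k-2,0),max(k-2,0)+len(w))).sum()/w.sum())
        out.append([onz(c,u,v,z)[:2] for u in a])
    out=np.array(out)
    def fit(p):
        k=np.polyfit(p[:,1],p[:,0],1)
        for _ in range(3):
            r=abs(p[:,0]-np.polyval(k,p[:,1]));p=p[r<2*np.median(r)+1e-4];k=np.polyfit(p[:,1],p[:,0],1)
        return k
    return fit(out[:,0]),fit(out[:,1])
E
python3 - <<'E'
from h import *
for n,u0,rows in(("b1",319,range(128,192)),("b2",277,range(165,235))):
    c=load(n+".npz");l,r=edges(c,u0,rows)
    print(n,"yaw",-l[0],-r[0],"x at y=.2177:",np.polyval(l,.2177),np.polyval(r,.2177))
    W=cloud(c);m=(W[...,2]>.1)&(W[...,2]<.1365);m=m.astype(np.uint8);v0=rows[0]-40;mm=np.zeros_like(m);mm[max(v0,0):rows[-1]+40,u0-15:u0+18]=m[max(v0,0):rows[-1]+40,u0-15:u0+18]
    q=np.argwhere(mm)[:,::-1];w=np.array([onz(c,u,v,.144) for u,v in q]);print(cv2.minAreaRect(w[:,:2].astype(np.float32)),len(q))
    m=(abs(W[...,2]-.1395)<.004)&(abs(W[...,0]-.51)<.075)&(abs(W[...,1]-.215)<.09);k,L,st,ce=cv2.connectedComponentsWithStats(m.astype(np.uint8));i=1+st[1:,4].argmax()
    p=W[L==i][:,:2];a=-.12;e=np.array([[np.cos(a),np.sin(a)],[-np.sin(a),np.cos(a)]]);s=p@e.T;lo,hi=np.percentile(s,[.3,99.7],axis=0);print("roof",hi-lo,e.T@((lo+hi)/2))
g=cv2.cvtColor(load("b2.npz")["color"],cv2.COLOR_RGB2GRAY);print(g[140:160,272],g[235:270:2,282])
E
```

```text
b1 yaw -0.12222160405553435 -0.12272469888404652 x at y=.2177: 0.5092193090103131 0.5190637380123551
((0.5138000845909119, 0.21784542500972748), (0.06449782103300095, 0.009258340112864971), 83.10298919677734) 814
roof [0.1190119  0.14859026] [0.51319141 0.21764722]
b2 yaw -0.12352262173242107 -0.1214489480888763 x at y=.2177: 0.509337185588421 0.5192301778657137
((0.5143933892250061, 0.21825642883777618), (0.0639418363571167, 0.008718492463231087), 83.1304702758789) 1138
roof [0.1188242  0.14835224] [0.5133638  0.21773702]
[238 238 238 238 238 238 238 238 239 241 234 132 103 126 121 121 122 121
 121 115] [ 93  93  89 103 104 170 172 172 172 172 172 171 172 172 172 172 173 173]
```

The slot reads consistently from two views: centre (0.5142, 0.2179), plate face z≈0.144, yaw -0.122. Now back above the wide cassette.

In the tool's units: -0.351 rad / 3.1416 = -0.1117.

move_arm(
  plan=[
    {"delta_pos": [-0.05,0.007,0],"turn": [0,0,-0.0191],"fingers": 0.5},
    {"delta_pos": [-0.1,0.014,0],"turn": [0,0,-0.0382],"fingers": 0.5},
    {"delta_pos": [-0.15,0.021,0],"turn": [0,0,-0.0573],"fingers": 0.5},
    {"delta_pos": [-0.2,0.028,0.02],"turn": [0,0,-0.0764],"fingers": 0.5},
    {"delta_pos": [-0.25,0.035,0.04],"turn": [0,0,-0.0955],"fingers": 0.5},
    {"delta_pos": [-0.3066,0.0423,0.064],"turn": [0,0,-0.1117],"fingers": 0.5},
    {"delta_pos": [-0.3066,0.0423,0.064],"turn": [0,0,-0.1117],"fingers": 0.5},
    {"delta_pos": [-0.3066,0.0423,0.064],"turn": [0,0,-0.1117],"fingers": 0.5},
    {"delta_pos": [-0.3066,0.0423,0.064],"turn": [0,0,-0.1117],"fingers": 0.5},
    {"delta_pos": [-0.3066,0.0423,0.064],"turn": [0,0,-0.1117],"fingers": 0.5},
  ],
)

```text
clock: 5.18
position: [0.5317, -0.1246, 0.1991]
ee_rot: [0.64, 0.768, 0.0, 0.001]
ft_force: [0.2, 0.1, 1.2]
grip_width: 0.497
grasp_force: 0.0
```

```bash
cat >> h.py <<'E'
def to(x,y,z,yaw):
    from workcell import get_obs
    o=get_obs();R=Ro.from_quat(o["ee_rot"]);p=np.array(o["position"])
    Rt=Ro.from_euler("z",yaw+np.pi/2)*Ro.from_euler("x",np.pi)   # tool y at yaw
    print(round(o["clock"],2),p.round(4),"f",np.round(o["ft_force"],1),"w",round(o["grip_width"],3),"g",round(o["grasp_force"],1),"\n d",R.inv().apply(np.array([x,y,z])-p).round(4),"turn",(R.inv()*Rt).as_rotvec().round(4))
E
python3 -c "
from h import *
to(.531,-.126,.070,.178)"
```

```text
5.17 [ 0.5317 -0.1246  0.1991] f [0.2 0.1 1.2] w 0.497 g 0.0 
 d [-0.0011 -0.0011  0.1291] turn [0.0011 0.0007 0.0027]
```

In the tool's units: 0.002 rad / 3.1416 = 0.0006.

move_arm(
  plan=[
    {"delta_pos": [-0.001,-0.001,0.05],"turn": [0,0,0.0006],"fingers": 0.5},
    {"delta_pos": [-0.001,-0.001,0.09],"turn": [0,0,0.0006],"fingers": 0.5},
    {"delta_pos": [-0.001,-0.001,0.115],"turn": [0,0,0.0006],"fingers": 0.5},
    {"delta_pos": [-0.001,-0.001,0.129],"turn": [0,0,0.0006],"fingers": 0.5},
    {"delta_pos": [-0.001,-0.001,0.129],"turn": [0,0,0.0006],"fingers": 0.5},
    {"delta_pos": [-0.001,-0.001,0.129],"turn": [0,0,0.0006],"fingers": 0.5},
  ],
)

```text
clock: 5.92
position: [0.5313, -0.1268, 0.0705]
ee_rot: [0.642, 0.767, 0.0, 0.001]
ft_force: [0.3, 0.1, -0.8]
grip_width: 0.5
grasp_force: 0.0
```

```bash
python3 -c "
from h import *
to(.531,-.126,.070,.178)"
```

```text
5.92 [ 0.5313 -0.1268  0.0705] f [ 0.3  0.1 -0.8] w 0.5 g 0.0 
 d [ 0.0009 -0.0001  0.0005] turn [ 0.0016  0.0008 -0.0008]
```

move_arm(
  plan=[
    {"delta_pos": [0,0,0],"turn": [0,0,0],"fingers": 0.7},
    {"delta_pos": [0,0,0],"turn": [0,0,0],"fingers": 0.85},
    {"delta_pos": [0,0,0],"turn": [0,0,0],"fingers": 1},
    {"delta_pos": [0,0,0],"turn": [0,0,0],"fingers": 1},
    {"delta_pos": [0,0,0],"turn": [0,0,0],"fingers": 1},
    {"delta_pos": [0,0,0],"turn": [0,0,0],"fingers": 1},
    {"delta_pos": [0,0,0],"turn": [0,0,0],"fingers": 1},
    {"delta_pos": [0,0,0],"turn": [0,0,0],"fingers": 1},
  ],
  force=50,
)

```text
clock: 6.92
position: [0.531, -0.127, 0.0699]
ee_rot: [0.642, 0.767, 0.0, 0.001]
ft_force: [1.1, -0.2, 6.3]
grip_width: 0.089
grasp_force: 49.5
```

```bash
python3 -c "
from h import *
to(.531,-.126,.070,.178)"
```

```text
6.92 [ 0.531  -0.127   0.0699] f [ 1.1 -0.2  6.3] w 0.089 g 49.5 
 d [ 0.0009  0.0002 -0.0001] turn [ 0.0011  0.0006 -0.001 ]
```

move_arm(
  plan=[
    {"delta_pos": [0,0,-0.01],"turn": [0,0,0],"fingers": 1},
    {"delta_pos": [0,0,-0.03],"turn": [0,0,0],"fingers": 1},
    {"delta_pos": [0,0,-0.06],"turn": [0,0,0],"fingers": 1},
    {"delta_pos": [0,0,-0.1],"turn": [0,0,0],"fingers": 1},
    {"delta_pos": [0,0,-0.14],"turn": [0,0,0],"fingers": 1},
    {"delta_pos": [0,0,-0.18],"turn": [0,0,0],"fingers": 1},
    {"delta_pos": [0,0,-0.18],"turn": [0,0,0],"fingers": 1},
    {"delta_pos": [0,0,-0.18],"turn": [0,0,0],"fingers": 1},
    {"delta_pos": [0,0,-0.18],"turn": [0,0,0],"fingers": 1},
  ],
)

```text
clock: 8.05
position: [0.5296, -0.1268, 0.248]
ee_rot: [0.642, 0.767, -0.001, -0.001]
ft_force: [-0.2, -0.2, -2.7]
grip_width: 0.088
grasp_force: 49.8
```

```bash
python3 - <<'E'
from h import *
to(.514,.218,.250,-.1225)
o,c=wrist("g1");W=cloud(c)
# held cassette in tool frame
T=Ro.from_quat(o["ee_rot"]);P=T.inv().apply((W-np.array(o["position"])).reshape(-1,3)).reshape(W.shape)
m=(abs(P[...,1])<.012)&(P[...,2]>.02)&(P[...,2]<.09)&(abs(P[...,0])<.05)
p=P[m];print(len(p),np.percentile(p,[1,25,50,75,99],axis=0).round(4))
cv2.imwrite("pics/g1c.png",c["color"][200:480,160:480,::-1])
E
```

```text
8.05 [ 0.5296 -0.1268  0.248 ] f [-0.2 -0.2 -2.7] w 0.088 g 49.8 
 d [ 0.3422  0.0454 -0.0018] turn [-0.0024 -0.0006  0.2995]
327 [[ 0.0303 -0.0041  0.0207]
 [ 0.031  -0.0022  0.028 ]
 [ 0.0312 -0.0002  0.0371]
 [ 0.0313  0.0017  0.0475]
 [ 0.0315  0.0037  0.0598]]
```

View pics/g1c.png

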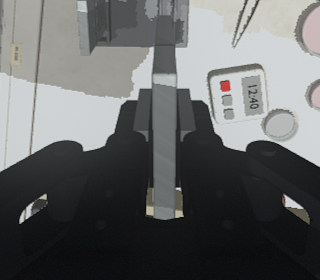

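The crop shows the cassette held between the pads, upright and centred. Its front edge is at tool x=+31 mm. Next is the move to above the slot.

In the tool's units: 0.3 rad / 3.1416 = 0.0955.

move_arm(
  plan=[
    {"delta_pos": [0.04,0.005,0],"turn": [0,0,0.0095],"fingers": 1},
    {"delta_pos": [0.09,0.012,0],"turn": [0,0,0.0255],"fingers": 1},
    {"delta_pos": [0.14,0.019,0],"turn": [0,0,0.0414],"fingers": 1},
    {"delta_pos": [0.19,0.025,0],"turn": [0,0,0.0573],"fingers": 1},
    {"delta_pos": [0.24,0.032,0],"turn": [0,0,0.0732],"fingers": 1},
    {"delta_pos": [0.29,0.039,0],"turn": [0,0,0.0859],"fingers": 1},
    {"delta_pos": [0.32,0.043,0],"turn": [0,0,0.0955],"fingers": 1},
    {"delta_pos": [0.342,0.045,0],"turn": [0,0,0.0955],"fingers": 1},
    {"delta_pos": [0.342,0.045,0],"turn": [0,0,0.0955],"fingers": 1},
    {"delta_pos": [0.342,0.045,0],"turn": [0,0,0.0955],"fingers": 1},
    {"delta_pos": [0.342,0.045,0],"turn": [0,0,0.0955],"fingers": 1},
  ],
)

```text
clock: 9.48
position: [0.5148, 0.2165, 0.249]
ee_rot: [0.75, 0.662, -0.0, 0.0]
ft_force: [-0.2, -0.4, -2.1]
grip_width: 0.086
grasp_force: 49.6
```

```bash
python3 -c "
from h import *
to(.514,.218,.216,-.1225)"
```

```text
9.47 [0.5148 0.2165 0.249 ] f [-0.2 -0.4 -2.1] w 0.086 g 49.6 
 d [ 0.0015 -0.001   0.033 ] turn [-0.0002  0.0007 -0.0023]
```

In the tool's units: -0.002 rad / 3.1416 = -0.0006.

move_arm(
  plan=[
    {"delta_pos": [0.001,-0.001,0.015],"turn": [0,0,-0.0006],"fingers": 1},
    {"delta_pos": [0.001,-0.001,0.03],"turn": [0,0,-0.0006],"fingers": 1},
    {"delta_pos": [0.001,-0.001,0.036],"turn": [0,0,-0.0006],"fingers": 1},
    {"delta_pos": [0.001,-0.001,0.036],"turn": [0,0,-0.0006],"fingers": 1},
    {"delta_pos": [0.001,-0.001,0.036],"turn": [0,0,-0.0006],"fingers": 1},
  ],
)

```text
clock: 10.1
position: [0.5138, 0.219, 0.2136]
ee_rot: [0.749, 0.663, 0.0, 0.0]
ft_force: [0.4, 0.4, -1.7]
grip_width: 0.09
grasp_force: 49.5
```

```bash
python3 - <<'E'
from h import *
to(.514,.218,.216,-.1225)
o,c=wrist("i1")
cv2.imwrite("pics/i1c.png",cv2.resize(c["color"][130:330,250:390,::-1],None,fx=4,fy=3))
E
```

```text
10.1 [0.5138 0.219  0.2136] f [ 0.4  0.4 -1.7] w 0.09 g 49.5 
 d [-0.0009  0.0003 -0.0024] turn [ 0.0005 -0.0003  0.0015]
```

View pics/i1c.png

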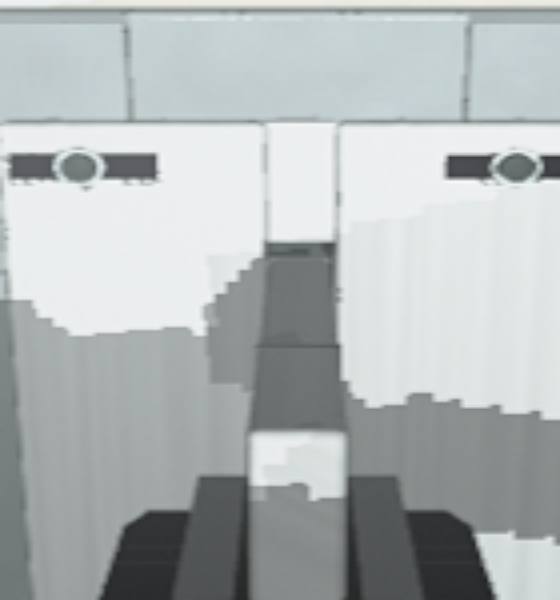

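The foot spans crop columns 265–335 and the slot 265–338, so they line up. I'll lower gently.

move_arm(
  plan=[
    {"delta_pos": [0,0,0.003],"turn": [0,0,0],"fingers": 1},
    {"delta_pos": [0,0,0.005],"turn": [0,0,0],"fingers": 1},
    {"delta_pos": [0,0,0.006],"turn": [0,0,0],"fingers": 1},
    {"delta_pos": [0,0,0.007],"turn": [0,0,0],"fingers": 1},
    {"delta_pos": [0,0,0.007],"turn": [0,0,0],"fingers": 1},
  ],
)

```text
clock: 10.78
position: [0.5136, 0.2188, 0.2062]
ee_rot: [0.749, 0.663, -0.0, 0.0]
ft_force: [0.4, 0.1, -2.5]
grip_width: 0.088
grasp_force: 49.5
```

```bash
python3 -c "
from h import *
to(.5142,.218,.206,-.1225)"
```

```text
10.78 [0.5136 0.2188 0.2062] f [ 0.4  0.1 -2.5] w 0.088 g 49.5 
 d [-0.0007  0.0007  0.0002] turn [-0.      0.0001  0.0015]
```

move_arm(
  plan=[
    {"delta_pos": [0,0,0.001],"turn": [0,0,0],"fingers": 1},
    {"delta_pos": [0,0,0.002],"turn": [0,0,0],"fingers": 1},
    {"delta_pos": [0,0,0.003],"turn": [0,0,0],"fingers": 1},
    {"delta_pos": [0,0,0.003],"turn": [0,0,0],"fingers": 1},
  ],
)

```text
clock: 11.28
position: [0.5136, 0.2188, 0.2032]
ee_rot: [0.749, 0.663, -0.0, 0.0]
ft_force: [-1.1, -0.1, -1.9]
grip_width: 0.085
grasp_force: 49.6
```

move_arm(
  plan=[
    {"delta_pos": [0,0,0.001],"turn": [0,0,0],"fingers": 1},
    {"delta_pos": [0,0,0.002],"turn": [0,0,0],"fingers": 1},
    {"delta_pos": [0,0,0.003],"turn": [0,0,0],"fingers": 1},
    {"delta_pos": [0,0,0.004],"turn": [0,0,0],"fingers": 1},
    {"delta_pos": [0,0,0.004],"turn": [0,0,0],"fingers": 1},
  ],
)

```text
clock: 11.9
position: [0.5136, 0.2188, 0.1992]
ee_rot: [0.749, 0.663, -0.0, 0.0]
ft_force: [1.1, -0.7, -1.5]
grip_width: 0.086
grasp_force: 49.6
```

The foot is inside the slot with no side load. Now I'll push on through the flap.

move_arm(
  plan=[
    {"delta_pos": [0,0,0.002],"turn": [0,0,0],"fingers": 1},
    {"delta_pos": [0,0,0.004],"turn": [0,0,0],"fingers": 1},
    {"delta_pos": [0,0,0.006],"turn": [0,0,0],"fingers": 1},
    {"delta_pos": [0,0,0.008],"turn": [0,0,0],"fingers": 1},
    {"delta_pos": [0,0,0.008],"turn": [0,0,0],"fingers": 1},
  ],
)

```text
clock: 12.52
position: [0.5138, 0.2188, 0.1911]
ee_rot: [0.749, 0.663, 0.0, 0.0]
ft_force: [1.7, 0.0, -1.5]
grip_width: 0.082
grasp_force: 49.5
```

move_arm(
  plan=[
    {"delta_pos": [0,0,0.002],"turn": [0,0,0],"fingers": 1},
    {"delta_pos": [0,0,0.004],"turn": [0,0,0],"fingers": 1},
    {"delta_pos": [0,0,0.006],"turn": [0,0,0],"fingers": 1},
    {"delta_pos": [0,0,0.008],"turn": [0,0,0],"fingers": 1},
    {"delta_pos": [0,0,0.008],"turn": [0,0,0],"fingers": 1},
  ],
)

```text
clock: 13.15
position: [0.5135, 0.2188, 0.183]
ee_rot: [0.749, 0.663, -0.0, -0.0]
ft_force: [0.5, 0.1, -1.4]
grip_width: 0.089
grasp_force: 49.5
```

```bash
python3 - <<'E'
from h import *
to(.5142,.218,.160,-.1225)
o,c=wrist("i2")
cv2.imwrite("pics/i2c.png",cv2.resize(c["color"][130:380,220:420,::-1],None,fx=3,fy=2.4))
E
```

```text
13.15 [0.5135 0.2188 0.183 ] f [ 0.5  0.1 -1.4] w 0.089 g 49.5 
 d [-0.0007  0.0008  0.023 ] turn [-0.0004  0.0003  0.0015]
```

View pics/i2c.png

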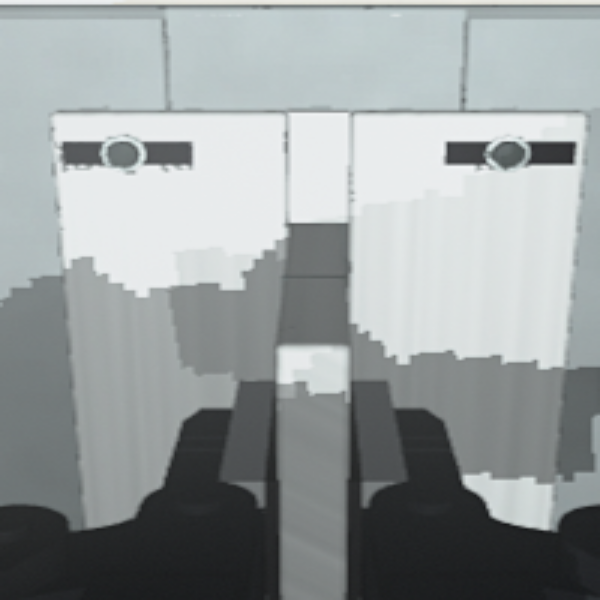

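The picture shows the cassette seated in the slot, with its face meeting the slot at crop row 225. I'll continue to about 45 mm deep.

move_arm(
  plan=[
    {"delta_pos": [0,0,0.003],"turn": [0,0,0],"fingers": 1},
    {"delta_pos": [0,0,0.006],"turn": [0,0,0],"fingers": 1},
    {"delta_pos": [0,0,0.009],"turn": [0,0,0],"fingers": 1},
    {"delta_pos": [0,0,0.012],"turn": [0,0,0],"fingers": 1},
    {"delta_pos": [0,0,0.015],"turn": [0,0,0],"fingers": 1},
    {"delta_pos": [0,0,0.018],"turn": [0,0,0],"fingers": 1},
    {"delta_pos": [0,0,0.0205],"turn": [0,0,0],"fingers": 1},
    {"delta_pos": [0,0,0.0205],"turn": [0,0,0],"fingers": 1},
    {"delta_pos": [0,0,0.0205],"turn": [0,0,0],"fingers": 1},
  ],
)

```text
clock: 14.32
position: [0.5137, 0.2188, 0.1628]
ee_rot: [0.749, 0.663, -0.0, 0.0]
ft_force: [0.2, -0.2, -0.8]
grip_width: 0.089
grasp_force: 49.6
```

```bash
python3 - <<'E'
from h import *
o,c=wrist("i3");W=cloud(c);P=Ro.from_quat(o["ee_rot"]).inv().apply((W-np.array(o["position"])).reshape(-1,3))
m=(abs(P[:,1])<.003)&(abs(P[:,0])<.032)&(P[:,2]>-.06);print(np.histogram(P[m,2],bins=np.arange(-.06,.03,.005)))
print(np.median(P[(abs(P[:,1])<.003)&(abs(P[:,0]-.02)<.005)],axis=0))
E
```

```text
(array([   0,    0,    0,    0,    0,    0, 2037,  696,   97,   80,   77,
         68,   65,   47,   53,   52,   18]), array([-6.00000000e-02, -5.50000000e-02, -5.00000000e-02, -4.50000000e-02,
       -4.00000000e-02, -3.50000000e-02, -3.00000000e-02, -2.50000000e-02,
       -2.00000000e-02, -1.50000000e-02, -1.00000000e-02, -5.00000000e-03,
       -2.77555756e-17,  5.00000000e-03,  1.00000000e-02,  1.50000000e-02,
        2.00000000e-02,  2.50000000e-02]))
[ 1.99101775e-02 -6.50616269e-05 -2.53953488e-02]
```

The cassette hasn't slipped in the grip, and the foot is about 46 mm below the plate. Releasing.

move_arm(
  plan=[
    {"delta_pos": [0,0,0],"turn": [0,0,0],"fingers": 0.7},
    {"delta_pos": [0,0,0],"turn": [0,0,0],"fingers": 0.6},
    {"delta_pos": [0,0,0],"turn": [0,0,0],"fingers": 0.5},
    {"delta_pos": [0,0,0],"turn": [0,0,0],"fingers": 0.5},
    {"delta_pos": [0,0,0],"turn": [0,0,0],"fingers": 0.5},
    {"delta_pos": [0,0,-0.03],"turn": [0,0,0],"fingers": 0.5},
    {"delta_pos": [0,0,-0.08],"turn": [0,0,0],"fingers": 0.5},
    {"delta_pos": [0,0,-0.13],"turn": [0,0,0],"fingers": 0.5},
    {"delta_pos": [0,0,-0.13],"turn": [0,0,0],"fingers": 0.5},
    {"delta_pos": [0,0,-0.13],"turn": [0,0,0],"fingers": 0.5},
    {"delta_pos": [0,0,-0.13],"turn": [0,0,0],"fingers": 0.5},
  ],
)

```text
clock: 15.75
position: [0.5132, 0.2185, 0.2915]
ee_rot: [0.749, 0.663, -0.001, -0.0]
ft_force: [-0.7, 1.1, 0.2]
grip_width: 0.503
grasp_force: 0.0
```

```bash
python3 - <<'E'
from h import *
o,c=wrist("e1")
W=cloud(c);m=(np.hypot(W[...,0]-.5142,W[...,1]-.218)<.03);print(o["position"],o["ft_force"],np.percentile(W[m][:,2],[0,5,50,95,100]))
cv2.imwrite("pics/e1c.png",cv2.resize(c["color"][40:340,200:440,::-1],None,fx=2.4,fy=2))
E
```

```text
[0.51324431 0.21850524 0.29154074] [-0.73635267  1.10698086  0.20676527] [0.00688801 0.14272356 0.35895095 0.37567956 0.37862318]
```

View pics/e1c.png

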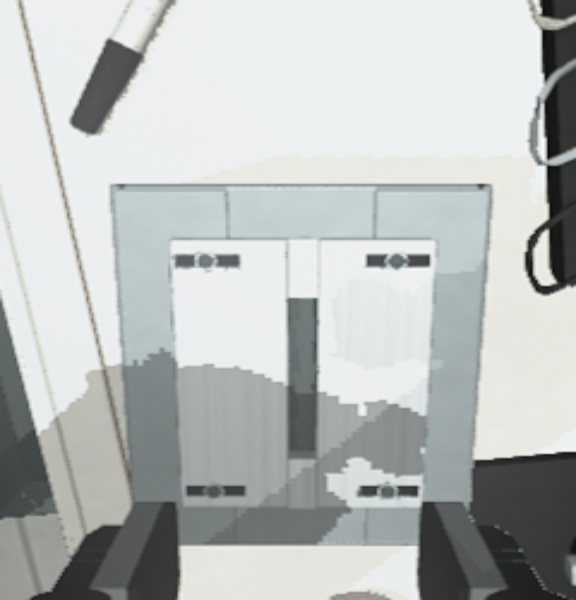

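The slot (crop 288–317, rows 298–458) is empty, so the cassette has dropped in. I'll check the depth in the slot to confirm the flap is shut.

move_arm(
  plan=[
    {"delta_pos": [0,0,-0.03],"fingers": 0.5,"turn": [0,0,0]},
    {"delta_pos": [0,0,-0.03],"fingers": 0.5,"turn": [0,0,0]},
    {"delta_pos": [0,0,-0.03],"fingers": 0.5,"turn": [0,0,0]},
    {"delta_pos": [0,0,-0.03],"fingers": 0.5,"turn": [0,0,0]},
    {"delta_pos": [0,0,-0.03],"fingers": 0.5,"turn": [0,0,0]},
    {"delta_pos": [0,0,-0.03],"fingers": 0.5,"turn": [0,0,0]},
    {"delta_pos": [0,0,-0.03],"fingers": 0.5,"turn": [0,0,0]},
    {"delta_pos": [0,0,-0.03],"fingers": 0.5,"turn": [0,0,0]},
  ],
)

```text
clock: 16.8
position: [0.5136, 0.2189, 0.3228]
ee_rot: [0.749, 0.663, 0.0, 0.0]
ft_force: [-0.4, -0.3, 0.9]
grip_width: 0.5
grasp_force: 0.0
```

```bash
python3 - <<'E'
from h import *
from workcell import hand_in
o,c=wrist("e2");W=cloud(c)
a=-.1225;z=[]
for s in(.0,.01,.02,.025):
    for t in (-.002,0,.002):
        p=np.array([.5142+t*np.cos(a)-s*np.sin(a),.218+s*np.cos(a)+t*np.sin(a),.134]);q=c["R"]@p+c["t"];u,v=np.round(c["fx"]*q[:2]/q[2]+[c["cx"],c["cy"]]).astype(int);z.append(W[v,u,2])
print(np.round(z,4))
if .129<np.median(z)<.138: print(hand_in())
E
```

```text
[0.1329 0.1326 0.1321 0.1326 0.1333 0.1341 0.1323 0.1334 0.1334 0.1312
 0.1335 0.1311]
the job is handed in; nothing more can be done
None
```

The wide cassette was posted foot first through the slot and dropped inside the dark box, the flap reads shut behind it, and the job was handed in at about 17 s; the hand-in call returned no verdict.

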